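Fill the ball carrier and hold it in the gauge's datum corner

ROBOT

A 6-joint arm with a two-finger parallel gripper is mounted at the origin on a cart in front of the work surface, level with it; the furniture and walls round the work are solid. World frame = base frame: x ahead of the robot, y to its left, z up, the work surface at z = 0. Lengths are in mm, angles in rad, forces in N, time in s.
With the tool pointing down it reaches from about 300 to 1000 mm from the base axis. Payload 5.1 kg.
Tool frame: the origin (TCP) lies on the centre line of the jaws, within the pads' length; the fingertips stand 19 mm ahead of it and the grasp point (between the pads) is the TCP; z points along the fingers, y is the line along which they close (so a half turn about z gives the same grasp; the last joint's range is limited). The gripper opens to 95 mm and grips with 3 to 60 N. Pads are 20 mm wide; open, the fingers measure 119 mm over their backs; the gripper's body (75 mm by 180 mm) begins 59 mm behind the grasp point.
Start: joints at [1.11, 0.124, 1.65, -0, 1.367, -0.083], TCP at [239.789, 604.141, 233.656] pointing down, gripper open.
Joint ranges: [-2.61, 2.61], [-1.02, 2.33], [0.03, 2.71], [-1.35, 4.49], [0.32, 2.68], [-2.91, 2.91]. Speed limits (rad/s): [2.57, 2.57, 3.14, 3.14, 3.14, 3.14].

INTERFACE

Orientations are given as a unit quaternion [x, y, z, w].
In Python, from bench import arm gives the robot as it stands.
- The arm moves only by the tool servo_tool, never from a script. Its arguments are lists of equal length, an entry for each row: "translation": the shift along the world's x, y, z in cm, a list of three; "dr": the turn, a rotation vector about the world's x, y, z in rad, a list of three; "gripper": the closure, from 0 (fully open) to 1 (shut). In form: {"translation": [[x, y, z], ...], "dr": [[wx, wy, wz], ...], "gripper": [gripper, ...]}. A call has exactly 8 rows; each row shifts and turns the commanded pose from where the row before left it; what a row does not reach is not made up. A row lasts 1/8 s, in which the tool goes at most 62.5 mm and 10.7 degrees, less where a joint would pass 70% of its speed; a pose out of reach is approached as far as the arm can. A call with a gripper value outside its range is refused whole. The fingers move at their own pace and stop on an object; "newtons" is the grip in N (left out, the last holds). Time passes only in rows, so rows that do not move let the fingers close, or fill a call up. It gives the time, the measured TCP pose, the force, the opening and the grip force at its end, in the units of the state.
- arm.get_state(): the state, without advancing time (a new reading comes with each control period).
- arm.grab_frame(name): name is "scene" or "top"; returns (picture, depth): 480x640x3 uint8, red, green, blue; 480x640 float32, mm along the optical axis (not along the pixel's ray), 0 where there is no reading.
- arm.calibration(name): a dict with "mtx" (3x3 intrinsics, pixels), "rvec" (rotation vector, rad) and "tvec" (3), from world to camera coordinates, as OpenCV has them. Camera axes: x right, y down, z forward; pixel columns grow to the right and rows downward; lengths in mm; the calibration is good to about 2 mm. A picture is of the moment at which its call begins. calibration takes no time and is no camera call.
- arm.close_job(): hands the job in; it is judged then, once.
The state is a dict: "time_s": time; "joint_pos": joint angles; "joint_vel": joint speeds; "tau": joint torques, N m; "tcp_pos": TCP position; "orientation": TCP orientation; "contact_force": force on the tool from outside, world axes, zero at the start; "moment": the same for the moment, N m; "gripper_width": finger opening in mm; "gripper_force": force on a finger pad.
Only numpy, scipy, OpenCV 4.12 (cv2) and the standard library are available. Lean on these libraries where they do the work, as an engineer would, in place of code of your own. Each camera call takes 0.05 s, during which the arm holds its last target. There are 200 camera calls.

TASK

The grinding balls are to be measured: move the two loose white balls from the wooden rack into the two empty wells of the blue carrier, one per well. Then lift the filled carrier (it has a steel knob for that) onto the gauge's stage and press it into the corner so that it sits flush against both metal fences at once, with both sprung pins pushed in. Finish while holding it pressed there, since the pins push it off again when let go, and leave the small bottles, the timer and the screw cap standing where they are.

Things in the scene. Friction and masses are not known exactly. Their poses are not given: they have to be found in the camera images.
- carrier: Square blue block 116 x 116 x 24 mm, about 0.26 kg empty (0.44 kg with four balls), with four round wells and an upright steel knob in the middle, and four thin white low-friction glide pads below; standing loose on the bench at any yaw. Origin: centre of its underside; x and y along its sides, z up. Any of its four sides may go against either fence.
- knob (a point): Grip point on the carrier's centre knob, on its axis, 44 mm above the carrier's underside. The knob is a plain steel cylinder 20 mm across, from 28 mm to 60 mm above the underside (a 28 mm collar lies below it, 24 to 27 mm).
- well_1 (a point): Mouth centre of a carrier well, at the block's top face (24 mm above its underside), at x = +34, y = +34 mm in the carrier's frame. Each well is 28 mm wide and 14 mm deep, with an 18 mm hole in its floor on which the ball centres itself; a seated ball's centre is then 5 mm below this point and its top stands 7 mm above the block.
- well_2 (a point): The same for the well at x = -34, y = +34 mm.
- well_3 (a point): The same for the well at x = -34, y = -34 mm.
- well_4 (a point): The same for the well at x = +34, y = -34 mm.
- ball_1_center (a point): Centre of a white ceramic grinding ball, 25 mm across, 45 g; already in well_1.
- ball_2_center (a point): Centre of a like ball; already in well_2.
- ball_3_center (a point): Centre of a like ball, loose, sitting on one end hole of the rack.
- ball_4_center (a point): Centre of a like ball, loose, sitting on the other end hole of the rack.
- rack: Fixed wooden ball rack 140 x 44 x 15 mm with three 18 mm holes in a row along its x, 45 mm apart; the balls sit on the two outer holes with their centres 24 mm above the bench. Origin: centre of its underside.
- gauge: The ball gauge: a fixed white housing 200 x 200 mm with a flat level stage 45 mm above the bench and a dark glass window. Origin: centre of its underside on the bench, z up. Two aluminium fences stand 22 mm high on the stage: the far fence's face is the plane x = +75 mm (looking to -x), the left fence's face the plane y = +75 mm (looking to -y), in this frame. When the carrier touches both, its centre is at x = +17, y = +17 mm.
- fence_far: The far fence (14 mm thick, 122 mm long), polished and slippery. Origin: on its face, at stage height, 17 mm toward +y from the gauge's centre line.
- fence_left: The left fence, the same bar turned a quarter. Origin: on its face, at stage height, 17 mm toward +x from the gauge's centre line.
- corner (a point): Where the two fence faces would meet, at stage height. Some 15 N of push toward each fence seats the carrier firmly against the pin springs and friction.
- pin_far (a joint): Brass sprung seat pin in the far fence, 12 mm above the stage: 0 = out, standing 5 mm proud of the face; 0.005 = pushed flush with the face. Its spring pushes back with 1.5 N at the start and 3 N when flush.
- pin_left (a joint): The same pin in the left fence.
- small_bottle_a: Small white-capped bottle, 37 mm wide, 85 mm tall: a bystander.
- small_bottle_b: Small white-capped bottle, 36 mm wide, 75 mm tall: a bystander.
- twist_timer: White twist timer, 68 mm wide, 47 mm tall: a bystander.
- screw_cap: Dark blue screw cap, 53 mm wide, 26 mm tall: a bystander.

How it is judged:
By the outcome, as a careful person would: the job done as asked, in the order asked, and still so for the second after the job is handed in, while the arm keeps its last pose, push and grip.
It also fails if it takes over 61 s, if anything falls off the work surface, if the arm or the gripper's body presses on something with over 40 N, if the wrist force passes 120 N, or if a joint passes its speed limit or range.

## Working session

There is one attempt and no reset: what is moved stays moved. The work goes in short steps, Python scripts to look and compute and a tool call to move; the robot and the scene stay as the last step left them, time stands still between calls to the robot, and variables do not carry over. Pictures are saved under pics/ and viewed, at most 10 in all, crops included, and the job is handed in when it is done.

Besides the shell and the picture viewer there is one more tool, called after "Request:" by a JSON object that holds its "fn" and its "kwargs", one argument or row to a line. servo_tool: Moves the arm, as the interface text tells. Its arguments: {"type":"object","properties":{"translation":{"type":"array"},"dr":{"type":"array"},"gripper":{"type":"array"},"newtons":{"type":"number"}},"required":["translation","dr","gripper"]}

```bash
mkdir -p pics; ls; cat > h.py <<'E'
import numpy as np,cv2
from bench import arm
def grab(n,save=None):
    im,d=arm.grab_frame(n)
    if save: cv2.imwrite('pics/'+save,im[:,:,::-1])
    return im,d
def world(n,d):
    c=arm.calibration(n);K=np.array(c['mtx'],float);R=cv2.Rodrigues(np.array(c['rvec'],float))[0];t=np.array(c['tvec'],float).ravel()
    v,u=np.mgrid[:480,:640]
    p=np.stack([(u-K[0,2])/K[0,0]*d,(v-K[1,2])/K[1,1]*d,d],-1)
    return (p-t)@R
def ray(n,u,v,z):
    c=arm.calibration(n);K=np.array(c['mtx'],float);R=cv2.Rodrigues(np.array(c['rvec'],float))[0];t=np.array(c['tvec'],float).ravel()
    o=-R.T@t;r=R.T@np.linalg.solve(K,[u,v,1.]);return o+r*(z-o[2])/r[2]
E
python3 - <<'E'
from h import *
for n in('top','scene'):
    im,d=grab(n,n+'0.png');w=world(n,d);np.savez(n+'0.npz',im=im,d=d,w=w);print(n,(d>0).mean())
    c=arm.calibration(n);R=cv2.Rodrigues(np.array(c['rvec'],float))[0];print(-R.T@np.array(c['tvec'],float).ravel(),R[2])
print(arm.get_state())
E
```

```text
pics
top 0.996171875
[ 423.68844624  -57.85499762 1300.9883671 ] [ 0.10403983  0.01336808 -0.99448329]
scene 0.9962337239583333
[ 183.61911265 -855.86258523  507.40951046] [ 0.36634954  0.81421222 -0.4503848 ]
{'time_s': 0.1, 'joint_pos': array([ 1.11042697e+00,  1.24439239e-01,  1.65155350e+00, -1.07744244e-05,
        1.36751352e+00, -8.25873340e-02]), 'joint_vel': array([ 0.00167375,  0.00037836, -0.00353397,  0.00037034, -0.00151818,
        0.00104248]), 'tau': array([-1.20746319e-05, -4.18879223e+01, -3.61096752e+01,  7.75956013e-02,
        4.61150485e-02, -5.37486676e-05]), 'tcp_pos': array([239.53224544, 603.6550642 , 232.50086958]), 'orientation': array([ 1.87768588e-01,  9.82212829e-01, -9.23175910e-04, -2.51490565e-04]), 'contact_force': array([0.86193849, 0.40593085, 0.47902485]), 'moment': array([ 0.00334759, -0.04083498,  0.05267583]), 'gripper_force': 0.0, 'gripper_width': 95.09947284026583}
```

View pics/top0.png

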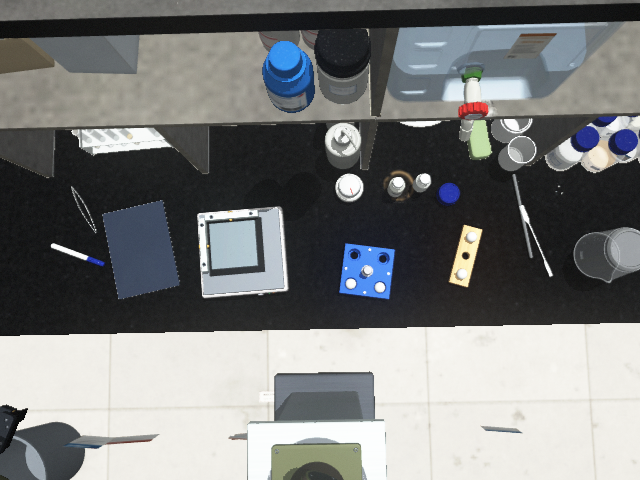

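View pics/scene0.png

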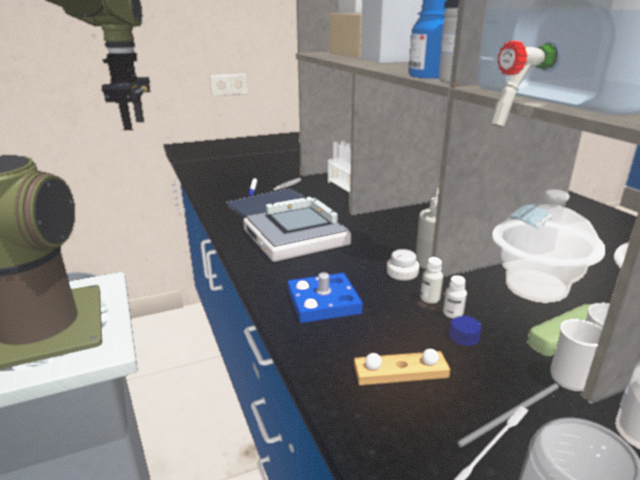

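The top view shows +x up and +y left. The carrier is at about (367,272) with its empty wells at (355,255) and (383,257). The rack balls are at (472,237) and (461,274). The gauge is at (243,252), with fences along its top and left edges. The scene view agrees.

```bash
cat > m.py <<'E'
from h import *
def blob(w,m): 
    n,l,s,c=cv2.connectedComponentsWithStats(m.astype(np.uint8));return [(l==i) for i in range(1,n) if s[i,4]>15]
if __name__=='__main__':
    z=np.load('top0.npz');im,d,w=z['im'].astype(int),z['d'],z['w']
    r,g,b=im[...,0],im[...,1],im[...,2];Z=w[...,2]
    print('bench z',[np.round(w[v,u],1) for u,v in((330,220),(430,290),(310,310))])
    v,u=np.mgrid[:480,:640]
    box=lambda a,b_,c,e:(u>a)&(u<b_)&(v>c)&(v<e)
    def rect(m,name):
        p=w[m][:,:2].astype(np.float32);print(name,cv2.minAreaRect(p),'z',np.median(w[m][:,2]),len(p))
    rect(box(330,405,235,305)&(Z>18)&(Z<28)&(b>r+40),'carrier')
    for bb in blob(w,box(330,405,235,305)&(Z>45)): print('knob',w[bb].mean(0),bb.sum())
    for bb in blob(w,box(330,405,235,305)&(r>170)): print('white',w[bb].mean(0),np.argwhere(bb).mean(0)[::-1],bb.sum(),w[bb][:,2].max())
    for bb in blob(w,box(330,405,235,305)&(Z<19)&(Z>5)): print('low',w[bb].mean(0),np.argwhere(bb).mean(0)[::-1],bb.sum())
    R=box(440,490,220,292)
    rect(R&(Z>10)&(Z<19),'rack')
    for bb in blob(w,R&(Z>22)): print('ball',w[bb].mean(0),np.argwhere(bb).mean(0)[::-1],bb.sum(),w[bb][:,2].max())
    G=box(185,300,195,310)
    rect(G&(Z>38)&(Z<52),'stage');
    for bb in blob(w,G&(Z>59)&(Z<75)): rect(bb,'fence')
    rect(G&(Z>59)&(Z<75),'fences')
    cv2.imwrite('pics/zoom.png',cv2.resize(z['im'][195:310,185:300,::-1],(575,575),interpolation=cv2.INTER_CUBIC))
E
python3 m.py
```

```text
bench z [array([621.3, -42.6,   1.1]), array([ 449. , -275.5,   -3. ]), array([408.1,   9.2,   0.7])]
carrier ((497.1564636230469, -125.53243255615234), (116.15301513671875, 116.34163665771484), 81.50819396972656) z 24.52853285462378 1713
knob [ 495.22998459 -123.71656959   78.98727891] 65
white [ 497.37219389 -126.3867468    51.73675569] [367.57894737 269.59210526] 76 67.06098716861868
white [468.08988732 -87.07086297  28.0161435 ] [350.425  283.2125] 80 34.213720132319864
white [ 457.57155307 -152.65255768   44.1897495 ] [379.44303797 286.89873418] 79 1300.9883670986078
low [537.34049844 -97.37418817  11.03890131] [353.88235294 254.        ] 68
low [ 527.10864414 -165.93642452   10.30046155] [383.06060606 257.68181818] 66
rack ((528.703857421875, -358.0572204589844), (45.73274230957031, 140.8690643310547), 73.20816040039062) z 15.2862960757219 826
ball [ 567.3695826  -362.81565879   59.18868757] [470.93548387 236.17204301] 93 1300.9883670986078
ball [ 484.63765885 -343.37229335   32.49763574] [461.43820225 273.49438202] 89 39.619987243562875
stage ((546.4152221679688, 163.46041870117188), (198.95985412597656, 198.54823303222656), 4.1406474113464355) z 46.092519353377625 5944
fence ((597.2908935546875, 214.68798828125), (95.02301788330078, 185.95594787597656), 46.73500442504883) z 67.93149680051815 745
fences ((597.2908935546875, 214.68798828125), (95.02301788330078, 185.95594787597656), 46.73500442504883) z 67.93149680051815 745
```

View pics/zoom.png

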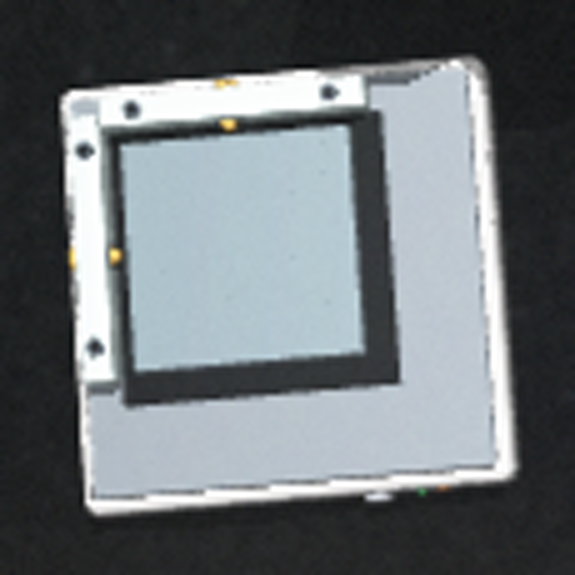

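The gauge's yaw is about +4°. The far fence is at the top of the crop and the left fence at its left, with the pins at crop (229,125) and (116,255). Next I refine the key points with both cameras.

```bash
python3 - <<'E'
from h import *
def tri(m):
    return m
for n in('top','scene'):
    z=np.load(n+'0.npz');im,w=z['im'].astype(int),z['w'];Z=w[...,2];X=w[...,0];Y=w[...,1];r,g,b=im[...,0],im[...,1],im[...,2]
    print(n)
    for nm,c in(('A',(485.6,-345.1)),('B',(571.8,-371.1))):
        m=(np.hypot(X-c[0],Y-c[1])<19)&(Z>19)&(Z<45); p=w[m]
        # sphere fit with fixed radius
        from scipy.optimize import least_squares
        f=least_squares(lambda q:np.linalg.norm(p-q,axis=1)-12.5,[*c,24],loss='soft_l1')
        v,u=np.nonzero((r>150)&(b>130)&(abs(X-c[0])<40)&(abs(Y-c[1])<40)&(np.hypot(X-c[0],Y-c[1])<25))
        print(nm,f.x.round(1),len(p),ray(n,(u.min()+u.max())/2,(v.min()+v.max())/2,24).round(1))
    m=(abs(X-497)<90)&(abs(Y+125)<90)&(b>r+40)&(Z>20)&(Z<28)
    print('car',cv2.minAreaRect(w[m][:,:2].astype(np.float32)))
    m=(np.hypot(X-497,Y+125)<16)&(Z>34)&(Z<75);print('knob',w[m].mean(0).round(1),m.sum())
    a=np.radians(4.1);dx,dy=X-546.4,Y-163.5;gx=dx*np.cos(a)+dy*np.sin(a);gy=-dx*np.sin(a)+dy*np.cos(a)
    T=(Z>62)&(Z<74)
    for nm,m in(('far',T&(abs(gy)<50)&(gx>50)&(gx<110)),('left',T&(abs(gx)<50)&(gy>50)&(gy<110))):
        q=gx if nm=='far' else gy;o=gy if nm=='far' else gx
        print(nm,m.sum(),q[m].min().round(1),q[m].max().round(1),'slope',np.polyfit(o[m],q[m],1).round(3),'z',Z[m].mean())
    m=(abs(gx)<130)&(abs(gy)<130)&(Z>39)&(Z<51);print('stage',cv2.minAreaRect(w[m][:,:2].astype(np.float32)))
E
```

```text
top
A [ 485.2 -345.4   24.4] 105 [ 485.1 -344.3   24. ]
B [ 571.1 -371.1   24.1] 101 [ 569.8 -369.2   24. ]
car ((497.1564636230469, -125.53243255615234), (116.15301513671875, 116.34163665771484), 81.50819396972656)
knob [ 496.2 -124.6   59.2] 66
far 274 74.5 93.5 slope [7.0000e-03 8.2925e+01] z 67.88262850154965
left 259 71.0 91.7 slope [-1.0000e-02  8.1836e+01] z 67.92547276248206
stage ((547.1040649414062, 163.09588623046875), (196.8006134033203, 198.40463256835938), 3.7522871494293213)
scene
A [ 483.1 -347.4   21.7] 193 [ 479.5 -355.6   24. ]
B [ 569.1 -373.8   21.7] 188 [ 563.9 -381.5   24. ]
car ((494.56927490234375, -128.63763427734375), (120.69351959228516, 116.92461395263672), 81.6128921508789)
knob [ 492.7 -133.1   48.7] 158
far 101 71.9 89.2 slope [9.0000e-03 7.9307e+01] z 64.44324863943734
left 100 68.5 88.3 slope [-1.3000e-02  7.7146e+01] z 64.46772618658983
stage ((544.8021850585938, 159.74542236328125), (186.46151733398438, 192.54904174804688), 3.7176148891448975)
```

Request:
{"fn": "servo_tool", "kwargs": {
  "translation": [
    [1.5,-5.9,-0.6],
    [1.5,-5.9,-0.6],
    [1.5,-5.9,-0.6],
    [1.5,-5.9,-0.6],
    [1.5,-5.9,-0.6],
    [1.5,-5.9,-0.6],
    [1.5,-5.9,-0.6],
    [1.5,-5.9,-0.6]
  ],
  "dr": [
    [0,0,0],
    [0,0,0],
    [0,0,0],
    [0,0,0],
    [0,0,0],
    [0,0,0],
    [0,0,0],
    [0,0,0]
  ],
  "gripper": [0.4,0.4,0.4,0.4,0.4,0.4,0.4,0.4],
  "newtons": 12
}}

```text
time_s: 1.1
tcp_pos: [359.6, 130.3, 185.3]
orientation: [0.187, 0.982, 0.0, 0.0]
contact_force: [1.3, 0.7, -1.0]
gripper_width: 57.3
gripper_force: 0.0
```

Request:
{"fn": "servo_tool", "kwargs": {
  "translation": [
    [1.5,-5.9,-0.8],
    [1.5,-5.9,-0.8],
    [1.5,-5.9,-0.8],
    [1.5,-5.9,-0.8],
    [1.5,-5.9,-0.8],
    [1.5,-5.9,-0.8],
    [1.5,-5.9,-0.8],
    [1.5,-5.9,-0.8]
  ],
  "dr": [
    [0,0,0],
    [0,0,0],
    [0,0,0],
    [0,0,0],
    [0,0,0],
    [0,0,0],
    [0,0,0],
    [0,0,0]
  ],
  "gripper": [0.5,0.5,0.5,0.5,0.5,0.5,0.5,0.5]
}}

```text
time_s: 2.1
tcp_pos: [479.7, -341.8, 120.8]
orientation: [0.188, 0.982, 0.0, -0.0]
contact_force: [-0.1, 0.6, 1.3]
gripper_width: 47.3
gripper_force: 0.0
```

Request:
{"fn": "servo_tool", "kwargs": {
  "translation": [
    [0.3,-0.3,-2.5],
    [0.2,-0.2,-2.5],
    [0,0,-2.0],
    [0,0,-1.3],
    [0,0,0],
    [0,0,0],
    [0,0,0],
    [0,0,0]
  ],
  "dr": [
    [0,0,0],
    [0,0,0],
    [0,0,0],
    [0,0,0],
    [0,0,0],
    [0,0,0],
    [0,0,0],
    [0,0,0]
  ],
  "gripper": [0.5,0.5,0.5,0.5,0.5,0.85,0.85,0.85]
}}

```text
time_s: 3.1
tcp_pos: [485.2, -345.8, 39.7]
orientation: [0.187, 0.982, -0.001, 0.001]
contact_force: [-0.4, -1.1, 1.1]
gripper_width: 24.0
gripper_force: 12.0
```

```bash
python3 - <<'E'
from h import *
s=arm.get_state();print(s['tcp_pos'],s['gripper_width'],s['gripper_force'],s['contact_force'])
im,d=grab('scene');im2,_=grab('top')
a=cv2.resize(im[310:410,300:480],(720,400));cv2.imwrite('pics/g1.png',a[:,:,::-1])
E
```

```text
[ 485.16844987 -345.78400121   39.73254257] 24.04453021108513 12.018408179283142 [-0.39569527 -1.06507233  1.10628329]
```

View pics/g1.png

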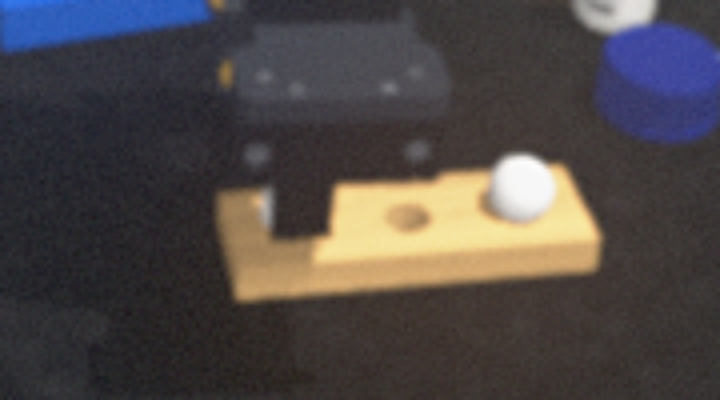

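Request:
{"fn": "servo_tool", "kwargs": {
  "translation": [
    [0,0,2.5],
    [0.5,2.0,2.0],
    [1.0,4.0,0],
    [1.0,4.5,0],
    [1.0,4.0,0],
    [0.5,2.5,0],
    [0,1.1,-1.0],
    [0,0,-1.0]
  ],
  "dr": [
    [0,0,0],
    [0,0,0],
    [0,0,0],
    [0,0,0],
    [0,0,0],
    [0,0,0],
    [0,0,0],
    [0,0,0]
  ],
  "gripper": [0.85,0.85,0.85,0.85,0.85,0.85,0.85,0.85]
}}

```text
time_s: 4.2
tcp_pos: [524.4, -163.5, 62.6]
orientation: [0.187, 0.982, 0.0, -0.0]
contact_force: [0.2, -0.4, -0.7]
gripper_width: 24.0
gripper_force: 12.0
```

```bash
python3 - <<'E'
from h import *
im,d=grab('scene');im2,_=grab('top')
a=np.hstack([cv2.resize(im[230:350,260:400],(420,360)),cv2.resize(im2[225:305,320:413],(418,360))[:,:380]])
cv2.imwrite('pics/w2.png',a[:,:,::-1])
E
```

```text
(no output)
```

View pics/w2.png

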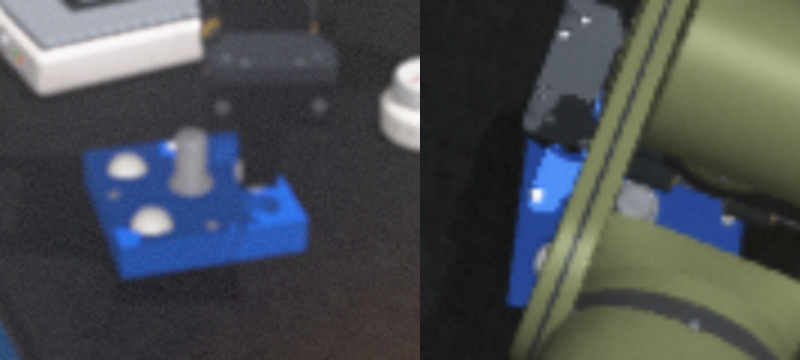

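The ball is held just above the near-right empty well, at about (262,200) in the left crop.

Request:
{"fn": "servo_tool", "kwargs": {
  "translation": [
    [0,-0.1,-0.8],
    [0,0,-0.8],
    [0,0,0],
    [0,0,0],
    [0,0,0],
    [0,0,0],
    [0,0,1.5],
    [0,0,2.5]
  ],
  "dr": [
    [0,0,0],
    [0,0,0],
    [0,0,0],
    [0,0,0],
    [0,0,0],
    [0,0,0],
    [0,0,0],
    [0,0,0]
  ],
  "gripper": [0.85,0.85,0.85,0.62,0.6,0.6,0.6,0.55]
}}

```text
time_s: 5.3
tcp_pos: [524.3, -164.6, 88.1]
orientation: [0.188, 0.982, 0.0, -0.001]
contact_force: [-0.2, -0.7, -0.3]
gripper_width: 41.6
gripper_force: 0.0
```

Request:
{"fn": "servo_tool", "kwargs": {
  "translation": [
    [0.4,-4.5,0.5],
    [1.0,-4.5,0],
    [1.0,-4.5,0],
    [1.0,-4.5,0],
    [0.7,-2.0,0],
    [0.5,-0.7,0],
    [0,0,-1.5],
    [0,0,-1.5]
  ],
  "dr": [
    [0,0,0],
    [0,0,0],
    [0,0,0],
    [0,0,0],
    [0,0,0],
    [0,0,0],
    [0,0,0],
    [0,0,0]
  ],
  "gripper": [0.5,0.5,0.5,0.5,0.5,0.5,0.5,0.5]
}}

```text
time_s: 6.3
tcp_pos: [570.4, -370.6, 61.4]
orientation: [0.187, 0.982, 0.0, -0.0]
contact_force: [0.1, -0.1, -0.0]
gripper_width: 47.5
gripper_force: 0.0
```

```bash
python3 - <<'E'
from h import *
im,d=grab('scene');w=world('scene',d);im2,_=grab('top')
a=np.hstack([cv2.resize(im[250:350,260:400],(420,300)),cv2.resize(im[320:405,340:460],(380,300))])
cv2.imwrite('pics/w2b.png',a[:,:,::-1])
E
```

```text
(no output)
```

View pics/w2b.png

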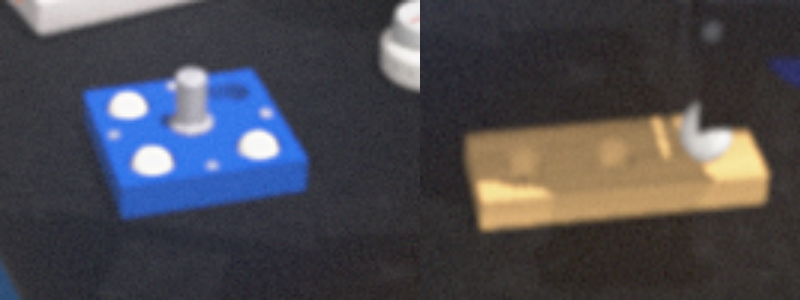

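The first ball sits in its well like the two original ones. The second ball lies under the fingers.

Request:
{"fn": "servo_tool", "kwargs": {
  "translation": [
    [0,-0.1,-1.3],
    [0,0,-1.1],
    [0,0,0],
    [0,0,0],
    [0,0,0],
    [0,0,0],
    [0,0,2.0],
    [-0.3,2.0,2.5]
  ],
  "dr": [
    [0,0,0],
    [0,0,0],
    [0,0,0],
    [0,0,0],
    [0,0,0],
    [0,0,0],
    [0,0,0],
    [0,0,0]
  ],
  "gripper": [0.5,0.5,0.6,0.85,0.85,0.85,0.85,0.85]
}}

```text
time_s: 7.4
tcp_pos: [567.7, -353.6, 85.0]
orientation: [0.188, 0.982, -0.0, 0.0]
contact_force: [0.3, -0.5, -0.4]
gripper_width: 24.1
gripper_force: 12.0
```

Request:
{"fn": "servo_tool", "kwargs": {
  "translation": [
    [-0.5,5.0,0],
    [-0.5,5.5,0],
    [-0.5,5.5,0],
    [-0.5,5.0,0],
    [-0.5,3.0,0],
    [-0.5,1.5,0],
    [-0.2,0,-1.0],
    [0,0,-1.0]
  ],
  "dr": [
    [0,0,0],
    [0,0,0],
    [0,0,0],
    [0,0,0],
    [0,0,0],
    [0,0,0],
    [0,0,0],
    [0,0,0]
  ],
  "gripper": [0.85,0.85,0.85,0.85,0.85,0.85,0.85,0.85]
}}

```text
time_s: 8.4
tcp_pos: [535.8, -98.8, 63.2]
orientation: [0.188, 0.982, -0.0, 0.0]
contact_force: [0.6, -0.7, -0.3]
gripper_width: 24.2
gripper_force: 12.0
```

Request:
{"fn": "servo_tool", "kwargs": {
  "translation": [
    [0,0.1,-0.8],
    [0,0,-0.9],
    [0,0,0],
    [0,0,0],
    [0,0,0],
    [0,0,0],
    [0,0,2.0],
    [0,0,3.5]
  ],
  "dr": [
    [0,0,0],
    [0,0,0],
    [0,0,0],
    [0,0,0],
    [0,0,0],
    [0,0,0],
    [0,0,0],
    [0,0,0]
  ],
  "gripper": [0.85,0.85,0.85,0.62,0.6,0.6,0.6,0.6]
}}

```text
time_s: 9.4
tcp_pos: [535.0, -96.6, 102.1]
orientation: [0.188, 0.982, 0.0, -0.001]
contact_force: [0.9, 0.2, -0.9]
gripper_width: 38.2
gripper_force: 0.0
```

Request:
{"fn": "servo_tool", "kwargs": {
  "translation": [
    [-1.0,-0.7,0],
    [-1.0,-0.7,0],
    [-1.0,-0.8,0],
    [-0.9,-0.8,0],
    [0,0,0],
    [0,0,0],
    [0,0,0],
    [0,0,0]
  ],
  "dr": [
    [0,0,-0.14],
    [0,0,-0.14],
    [0,0,-0.14],
    [0,0,-0.14],
    [0,0,0],
    [0,0,0],
    [0,0,0],
    [0,0,0]
  ],
  "gripper": [0.6,0.6,0.6,0.6,0.6,0.6,0.6,0.6]
}}

```text
time_s: 10.4
tcp_pos: [497.0, -126.6, 101.7]
orientation: [0.451, 0.892, 0.0, -0.0]
contact_force: [0.2, 0.2, 0.9]
gripper_width: 37.9
gripper_force: 0.0
```

```bash
python3 - <<'E'
from h import *
im,d=grab('scene');w=world('scene',d)
X,Y,Z=w[...,0],w[...,1],w[...,2];r,b=im[...,0].astype(int),im[...,2].astype(int)
m=(abs(X-497)<90)&(abs(Y+125)<90)&(b>r+40)&(Z>18)&(Z<26)
print('car',cv2.minAreaRect(w[m][:,:2].astype(np.float32)));s=arm.get_state();print(s['tcp_pos'],s['orientation'])
cv2.imwrite('pics/k.png',cv2.resize(im[230:350,240:420],(720,480))[:,:,::-1])
E
```

```text
car ((494.80023193359375, -128.01144409179688), (120.80248260498047, 116.85340881347656), 81.33582305908203)
[ 496.92599478 -126.66119953  101.63419696] [ 4.51553651e-01  8.92243966e-01  2.83277108e-06 -8.00367255e-05]
```

View pics/k.png

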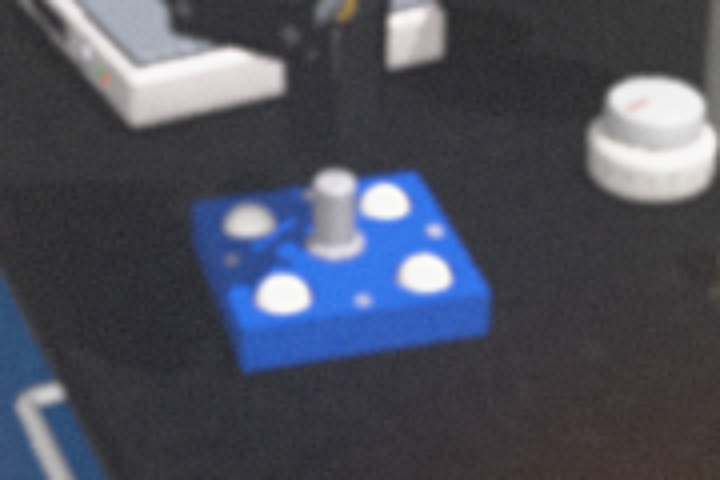

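All four wells are filled and the fingers are above the knob.

Request:
{"fn": "servo_tool", "kwargs": {
  "translation": [
    [0,0,-1.5],
    [0,0,-1.5],
    [0,0,-1.4],
    [0,0,-0.8],
    [0,0,0],
    [0,0,0],
    [0,0,0],
    [0,0,0]
  ],
  "dr": [
    [0,0,0],
    [0,0,0],
    [0,0,0],
    [0,0,0],
    [0,0,0],
    [0,0,0],
    [0,0,0],
    [0,0,0]
  ],
  "gripper": [0.6,0.6,0.6,0.6,0.6,0.9,0.9,0.9],
  "newtons": 50
}}

```text
time_s: 11.45
tcp_pos: [497.2, -127.1, 50.3]
orientation: [0.452, 0.892, -0.0, 0.001]
contact_force: [-0.2, -0.5, 1.5]
gripper_width: 18.9
gripper_force: 50.0
```

Request:
{"fn": "servo_tool", "kwargs": {
  "translation": [
    [0,0,0.5],
    [0,0,1.0],
    [0,0,1.5],
    [0,0,1.5],
    [0,0,1.5],
    [0,0,1.0],
    [0,0,0],
    [0,0,0]
  ],
  "dr": [
    [0,0,0],
    [0,0,0],
    [0,0,0],
    [0,0,0],
    [0,0,0],
    [0,0,0],
    [0,0,0],
    [0,0,0]
  ],
  "gripper": [0.9,0.9,0.9,0.9,0.9,0.9,0.9,0.9]
}}

```text
time_s: 12.45
tcp_pos: [496.4, -126.7, 119.1]
orientation: [0.452, 0.892, -0.0, -0.0]
contact_force: [-0.4, 0.0, -4.8]
gripper_width: 19.0
gripper_force: 50.0
```

Request:
{"fn": "servo_tool", "kwargs": {
  "translation": [
    [0.5,2.0,0],
    [0.7,3.5,0],
    [0.8,4.5,0],
    [0.8,5.0,0],
    [0.8,5.0,0],
    [0.8,4.5,0],
    [0.6,3.0,0],
    [0.4,2.0,0]
  ],
  "dr": [
    [0,0,0.02],
    [0,0,0.03],
    [0,0,0.03],
    [0,0,0.03],
    [0,0,0.03],
    [0,0,0.03],
    [0,0,0.02],
    [0,0,0.02]
  ],
  "gripper": [0.9,0.9,0.9,0.9,0.9,0.9,0.9,0.9]
}}

```text
time_s: 13.45
tcp_pos: [550.3, 169.4, 118.6]
orientation: [0.355, 0.935, -0.001, -0.001]
contact_force: [-0.1, -0.2, -5.7]
gripper_width: 18.8
gripper_force: 50.0
```

```bash
python3 - <<'E'
from h import *
im,d=grab('scene');w=world('scene',d)
s=arm.get_state();print(s['tcp_pos'],s['orientation'])
X,Y,Z=w[...,0],w[...,1],w[...,2];r,b=im[...,0].astype(int),im[...,2].astype(int)
m=(abs(X-550)<100)&(abs(Y-168)<100)&(b>r+40)&(Z>82)&(Z<98)
print('car',cv2.minAreaRect(w[m][:,:2].astype(np.float32)),np.median(Z[m]))
cv2.imwrite('pics/s.png',cv2.resize(im[160:280,220:400],(720,480))[:,:,::-1])
E
```

```text
[550.82420115 171.12703349 118.92784637] [ 3.54624321e-01  9.35008392e-01  6.86636504e-04 -6.53190263e-04]
car ((548.1668701171875, 167.96957397460938), (118.57616424560547, 123.8414077758789), 3.5592949390411377) 89.72815984854833
```

View pics/s.png

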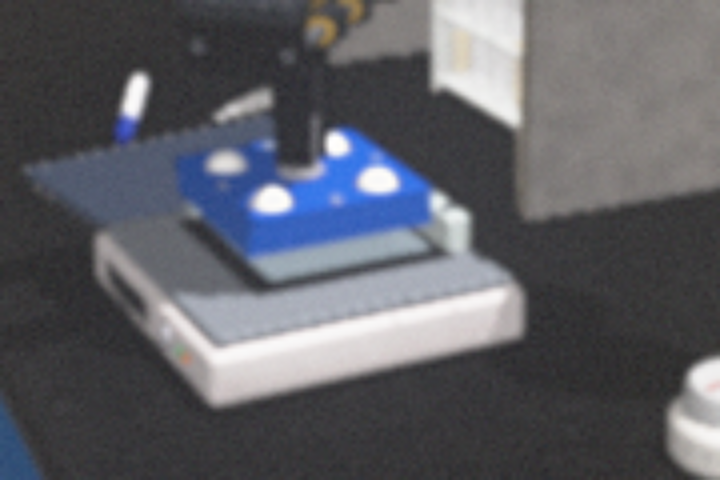

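The carrier hangs level over the stage with its yaw matched (3.6° against 3.7°).

Request:
{"fn": "servo_tool", "kwargs": {
  "translation": [
    [-0.1,-0.2,-0.5],
    [-0.1,-0.2,-0.5],
    [0,0,-0.4],
    [0,0,-0.3],
    [0,0,-0.2],
    [0,0,-0.1],
    [0,0,0],
    [0,0,0]
  ],
  "dr": [
    [0,0,0],
    [0,0,0],
    [0,0,0],
    [0,0,0],
    [0,0,0],
    [0,0,0],
    [0,0,0],
    [0,0,0]
  ],
  "gripper": [0.9,0.9,0.9,0.9,0.9,0.9,0.9,0.9]
}}

```text
time_s: 14.5
tcp_pos: [548.9, 164.2, 99.9]
orientation: [0.356, 0.935, 0.0, 0.0]
contact_force: [-0.0, 0.5, -5.3]
gripper_width: 18.9
gripper_force: 50.0
```

Request:
{"fn": "servo_tool", "kwargs": {
  "translation": [
    [0,0,-0.1],
    [0,0,0],
    [0,0,0],
    [0,0,0],
    [0,0,0],
    [0,0,0],
    [0,0,0],
    [0,0,0]
  ],
  "dr": [
    [0,0,0],
    [0,0,0],
    [0,0,0],
    [0,0,0],
    [0,0,0],
    [0,0,0],
    [0,0,0],
    [0,0,0]
  ],
  "gripper": [0.9,0.9,0.9,0.9,0.9,0.9,0.9,0.9]
}}

```text
time_s: 15.5
tcp_pos: [548.8, 164.1, 98.6]
orientation: [0.356, 0.935, -0.0, -0.0]
contact_force: [0.6, 0.0, -4.9]
gripper_width: 19.1
gripper_force: 50.0
```

Request:
{"fn": "servo_tool", "kwargs": {
  "translation": [
    [0,0,-0.1],
    [0,0,0],
    [0,0,-0.1],
    [0,0,0],
    [0,0,-0.05],
    [0,0,0],
    [0,0,0],
    [0,0,0]
  ],
  "dr": [
    [0,0,0],
    [0,0,0],
    [0,0,0],
    [0,0,0],
    [0,0,0],
    [0,0,0],
    [0,0,0],
    [0,0,0]
  ],
  "gripper": [0.9,0.9,0.9,0.9,0.9,0.9,0.9,0.9]
}}

```text
time_s: 16.5
tcp_pos: [548.8, 164.2, 96.2]
orientation: [0.356, 0.935, 0.0, 0.0]
contact_force: [0.3, 0.2, -4.1]
gripper_width: 18.6
gripper_force: 50.0
```

Request:
{"fn": "servo_tool", "kwargs": {
  "translation": [
    [0,0,-0.05],
    [0,0,0],
    [0,0,-0.05],
    [0,0,0],
    [0,0,-0.05],
    [0,0,0],
    [0,0,0],
    [0,0,0]
  ],
  "dr": [
    [0,0,0],
    [0,0,0],
    [0,0,0],
    [0,0,0],
    [0,0,0],
    [0,0,0],
    [0,0,0],
    [0,0,0]
  ],
  "gripper": [0.9,0.9,0.9,0.9,0.9,0.9,0.9,0.9]
}}

```text
time_s: 17.5
tcp_pos: [549.1, 164.2, 95.3]
orientation: [0.356, 0.935, 0.0, 0.0]
contact_force: [-2.3, -0.6, 2.6]
gripper_width: 18.9
gripper_force: 50.0
```

The stage carries the carrier now, so I slide toward the corner.

Request:
{"fn": "servo_tool", "kwargs": {
  "translation": [
    [0.1,0.15,0],
    [0.1,0.15,0],
    [0.1,0.15,0],
    [0.1,0.15,0],
    [0.1,0.15,0],
    [0.1,0.15,0],
    [0.1,0.1,0],
    [0,0,0]
  ],
  "dr": [
    [0,0,0],
    [0,0,0],
    [0,0,0],
    [0,0,0],
    [0,0,0],
    [0,0,0],
    [0,0,0],
    [0,0,0]
  ],
  "gripper": [0.9,0.9,0.9,0.9,0.9,0.9,0.9,0.9]
}}

```text
time_s: 18.5
tcp_pos: [556.4, 174.3, 95.3]
orientation: [0.356, 0.935, 0.0, 0.0]
contact_force: [-1.2, -2.4, 5.8]
gripper_width: 18.9
gripper_force: 50.0
```

Request:
{"fn": "servo_tool", "kwargs": {
  "translation": [
    [0.05,0.05,0],
    [0.05,0.05,0],
    [0.05,0.05,0],
    [0.05,0.05,0],
    [0,0,0],
    [0,0,0],
    [0,0,0],
    [0,0,0]
  ],
  "dr": [
    [0,0,0],
    [0,0,0],
    [0,0,0],
    [0,0,0],
    [0,0,0],
    [0,0,0],
    [0,0,0],
    [0,0,0]
  ],
  "gripper": [0.9,0.9,0.9,0.9,0.9,0.9,0.9,0.9]
}}

```text
time_s: 19.5
tcp_pos: [558.1, 175.9, 95.3]
orientation: [0.356, 0.935, -0.0, 0.0]
contact_force: [-3.4, -4.3, 7.7]
gripper_width: 18.8
gripper_force: 50.0
```

Request:
{"fn": "servo_tool", "kwargs": {
  "translation": [
    [0.05,0.05,0],
    [0.05,0.05,0],
    [0.05,0.05,0],
    [0.05,0.05,0],
    [0,0,0],
    [0,0,0],
    [0,0,0],
    [0,0,0]
  ],
  "dr": [
    [0,0,0],
    [0,0,0],
    [0,0,0],
    [0,0,0],
    [0,0,0],
    [0,0,0],
    [0,0,0],
    [0,0,0]
  ],
  "gripper": [0.9,0.9,0.9,0.9,0.9,0.9,0.9,0.9]
}}

```text
time_s: 20.5
tcp_pos: [559.7, 177.4, 95.3]
orientation: [0.356, 0.935, -0.001, -0.0]
contact_force: [-4.0, -5.3, 7.9]
gripper_width: 19.0
gripper_force: 50.0
```

Request:
{"fn": "servo_tool", "kwargs": {
  "translation": [
    [0.05,0.05,0],
    [0,0,0],
    [0.05,0.05,0],
    [0,0,0],
    [0,0,0],
    [0,0,0],
    [0,0,0],
    [0,0,0]
  ],
  "dr": [
    [0,0,0],
    [0,0,0],
    [0,0,0],
    [0,0,0],
    [0,0,0],
    [0,0,0],
    [0,0,0],
    [0,0,0]
  ],
  "gripper": [0.9,0.9,0.9,0.9,0.9,0.9,0.9,0.9]
}}

```text
time_s: 21.5
tcp_pos: [560.5, 178.3, 95.3]
orientation: [0.356, 0.935, -0.001, -0.0]
contact_force: [-4.8, -5.5, 8.9]
gripper_width: 19.5
gripper_force: 50.0
```

Request:
{"fn": "servo_tool", "kwargs": {
  "translation": [
    [0.05,0.05,0],
    [0,0,0],
    [0.05,0.05,0],
    [0,0,0],
    [0,0,0],
    [0,0,0],
    [0,0,0],
    [0,0,0]
  ],
  "dr": [
    [0,0,0],
    [0,0,0],
    [0,0,0],
    [0,0,0],
    [0,0,0],
    [0,0,0],
    [0,0,0],
    [0,0,0]
  ],
  "gripper": [0.9,0.9,0.9,0.9,0.9,0.9,0.9,0.9]
}}

```text
time_s: 22.5
tcp_pos: [561.4, 179.2, 95.3]
orientation: [0.356, 0.935, -0.001, -0.0]
contact_force: [-6.0, -6.6, 8.0]
gripper_width: 19.0
gripper_force: 50.0
```

Request:
{"fn": "servo_tool", "kwargs": {
  "translation": [
    [0.05,0.05,0],
    [0,0,0],
    [0.05,0.05,0],
    [0,0,0],
    [0,0,0],
    [0,0,0],
    [0,0,0],
    [0,0,0]
  ],
  "dr": [
    [0,0,0],
    [0,0,0],
    [0,0,0],
    [0,0,0],
    [0,0,0],
    [0,0,0],
    [0,0,0],
    [0,0,0]
  ],
  "gripper": [0.9,0.9,0.9,0.9,0.9,0.9,0.9,0.9]
}}

```text
time_s: 23.5
tcp_pos: [562.4, 180.1, 95.3]
orientation: [0.356, 0.935, -0.001, -0.0]
contact_force: [-5.2, -6.6, 8.8]
gripper_width: 18.9
gripper_force: 50.0
```

Request:
{"fn": "servo_tool", "kwargs": {
  "translation": [
    [0.05,0.05,0],
    [0,0,0],
    [0.05,0.05,0],
    [0,0,0],
    [0,0,0],
    [0,0,0],
    [0,0,0],
    [0,0,0]
  ],
  "dr": [
    [0,0,0],
    [0,0,0],
    [0,0,0],
    [0,0,0],
    [0,0,0],
    [0,0,0],
    [0,0,0],
    [0,0,0]
  ],
  "gripper": [0.9,0.9,0.9,0.9,0.9,0.9,0.9,0.9]
}}

```text
time_s: 24.5
tcp_pos: [562.8, 180.5, 95.3]
orientation: [0.356, 0.935, -0.002, -0.001]
contact_force: [-8.8, -9.2, 11.2]
gripper_width: 18.8
gripper_force: 50.0
```

Request:
{"fn": "servo_tool", "kwargs": {
  "translation": [
    [0.05,0.05,0],
    [0,0,0],
    [0.05,0.05,0],
    [0,0,0],
    [0,0,0],
    [0,0,0],
    [0,0,0],
    [0,0,0]
  ],
  "dr": [
    [0,0,0],
    [0,0,0],
    [0,0,0],
    [0,0,0],
    [0,0,0],
    [0,0,0],
    [0,0,0],
    [0,0,0]
  ],
  "gripper": [0.9,0.9,0.9,0.9,0.9,0.9,0.9,0.9]
}}

```text
time_s: 25.5
tcp_pos: [563.1, 180.6, 95.3]
orientation: [0.356, 0.935, -0.004, -0.002]
contact_force: [-12.2, -13.3, 12.5]
gripper_width: 19.2
gripper_force: 50.1
```

Request:
{"fn": "servo_tool", "kwargs": {
  "translation": [
    [0.05,0.05,0],
    [0,0,0],
    [0.05,0.05,0],
    [0,0,0],
    [0,0,0],
    [0,0,0],
    [0,0,0],
    [0,0,0]
  ],
  "dr": [
    [0.003,-0.003,0],
    [0,0,0],
    [0.003,-0.004,0],
    [0,0,0],
    [0,0,0],
    [0,0,0],
    [0,0,0],
    [0,0,0]
  ],
  "gripper": [0.9,0.9,0.9,0.9,0.9,0.9,0.9,0.9]
}}

```text
time_s: 26.5
tcp_pos: [563.4, 180.6, 95.2]
orientation: [0.355, 0.935, -0.001, -0.0]
contact_force: [-12.9, -15.9, 16.5]
gripper_width: 18.7
gripper_force: 50.0
```

```bash
python3 - <<'E'
from h import *
s=arm.get_state();print(s['tcp_pos'],s['orientation'],s['contact_force'],s['moment'])
im,d=grab('scene');w=world('scene',d);im2,d2=grab('top')
X,Y,Z=w[...,0],w[...,1],w[...,2];r,b=im[...,0].astype(int),im[...,2].astype(int)
m=(abs(X-560)<100)&(abs(Y-180)<100)&(b>r+40)&(Z>60)&(Z<73)
print('car',cv2.minAreaRect(w[m][:,:2].astype(np.float32)))
P=w[m];A=np.c_[P[:,:2]-P[:,:2].mean(0),np.ones(len(P))];print('plane',np.linalg.lstsq(A,P[:,2],rcond=None)[0])
a=np.hstack([cv2.resize(im[175:255,235:355],(450,300)),cv2.resize(im2[195:300,190:300],(315,300))])
cv2.imwrite('pics/f.png',a[:,:,::-1])
E
```

```text
[563.39317148 180.55708303  95.2431973 ] [ 3.55481362e-01  9.34682581e-01 -1.21350508e-03 -4.97315313e-05] [-12.86960605 -15.93262653  16.50973713] [-2.75547509  2.40005134  0.02150086]
car ((563.0982666015625, 184.3671875), (123.4694595336914, 131.8626251220703), 3.3048083782196045)
plane [3.10112558e-03 1.29904644e-02 6.58960349e+01]
```

View pics/f.png

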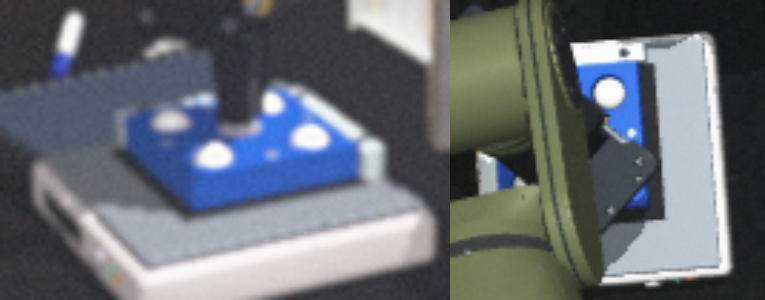

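Request:
{"fn": "servo_tool", "kwargs": {
  "translation": [
    [0.1,0.05,0],
    [0,0,0],
    [0.05,0.05,0],
    [0,0,0],
    [0,0,0],
    [0,0,0],
    [0,0,0],
    [0,0,0]
  ],
  "dr": [
    [0.001,-0.001,0],
    [0,0,0],
    [0.001,-0.001,0],
    [0,0,0],
    [0,0,0],
    [0,0,0],
    [0,0,0],
    [0,0,0]
  ],
  "gripper": [0.9,0.9,0.9,0.9,0.9,0.9,0.9,0.9]
}}

```text
time_s: 27.6
tcp_pos: [563.4, 180.6, 95.2]
orientation: [0.355, 0.935, -0.002, -0.001]
contact_force: [-18.3, -19.2, 21.1]
gripper_width: 19.0
gripper_force: 50.0
```

```bash
python3 - <<'E'
from h import *
s=arm.get_state();print(s['tcp_pos'],s['orientation'],s['contact_force'],s['moment'])
E
```

```text
[563.44277725 180.59815128  95.22681243] [ 0.35537911  0.93472004 -0.00175623 -0.00102109] [-18.30880911 -19.15424731  21.12804993] [-3.35959248  3.27025627  0.07599233]
```

Request:
{"fn": "servo_tool", "kwargs": {
  "translation": [
    [0,0,0],
    [0,0,0],
    [0,0,0],
    [0,0,0],
    [0,0,0],
    [0,0,0],
    [0,0,0],
    [0,0,0]
  ],
  "dr": [
    [0.002,-0.002,0],
    [0,0,0],
    [0.001,-0.001,0],
    [0,0,0],
    [0,0,0],
    [0,0,0],
    [0,0,0],
    [0,0,0]
  ],
  "gripper": [0.9,0.9,0.9,0.9,0.9,0.9,0.9,0.9]
}}

```text
time_s: 28.6
tcp_pos: [563.4, 180.6, 95.3]
orientation: [0.355, 0.935, 0.0, -0.0]
contact_force: [-19.6, -19.4, 21.2]
gripper_width: 18.7
gripper_force: 50.0
```

```bash
python3 - <<'E'
from h import *
s=arm.get_state();print(s['tcp_pos'],s['orientation'],s['contact_force'],s['moment'],s['joint_vel'].round(4))
im,d=grab('scene');w=world('scene',d);im2,d2=grab('top')
z=np.load('scene0.npz');df=cv2.absdiff(im,z['im']).max(2)
c=arm.calibration('scene')
for n,(u,v) in dict(timer=(403,264),ba=(432,282),bb=(455,298),cap=(465,330)).items(): print(n,np.median(df[v-12:v+12,u-10:u+10]))
E
```

```text
[563.4282154  180.58688651  95.25086011] [ 3.55292415e-01  9.34755193e-01  9.80495334e-05 -1.41783818e-04] [-19.58158337 -19.38916131  21.24867575] [-3.40590975  3.3220355   0.0125345 ] [ 0.0011 -0.0014  0.0019 -0.0005 -0.0021 -0.0006]
timer 2.0
ba 3.0
bb 3.0
cap 4.0
```

The carrier sits level and steady, with about 19 N toward each fence and no yaw moment. The bystanders have not moved.

```bash
python3 -c "
from bench import arm
print(arm.close_job())"
```

```text
the job is handed in; nothing more can be done
None
```

I moved both loose balls into the empty wells, set the filled carrier on the gauge's stage, and handed the job in at about 29 s while holding it in the corner at about 19 N toward each fence. The force readings indicate it is flush against both fences. The pins could not be seen directly. The bottles, timer and screw cap did not move.

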